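Clear the kitchen scale and hold it at the middle mark

TASK

Use the scraper block to sweep the four half walnut shells off the pan of the kitchen scale, over its open end, into the catch tray, without handling the shells with the fingers, then stand the scraper upright back on the worktop and let go of it. Then press the empty pan down with the fingers until the needle points at the long mark at the top of the dial (pan half-way down), and finish while still holding it there, so that I can check the dial. Never push the pan down to its stop, and leave the mug, jars, salt shaker and tin where they are.

Things in the scene. Friction and masses are not known exactly. Their poses are not given: they have to be found in the camera images.
- scale: mechanical kitchen scale with a white housing (130 x 150 mm, 82 mm high) that stands fixed on the worktop. Origin: on the worktop under the middle of the pan. Its x axis points away from the dial, z up; its +y axis points along the pan towards the pan's open end and the tray. The round dial (diameter 90 mm) leans at 45 degrees on the -x side, 105 mm from the origin, top edge 87 mm high.
- pan_top (a point): middle of the flat steel pan's upper surface, 125 mm above the worktop when unloaded; it moves with the pan, axes as the scale's. The pan is 150 mm along x and 200 mm along y and 5 mm thick, with an 8 mm high, 3 mm thick rim along both x sides and along the -y end; the +y end is open, without a rim.
- pan (a joint): how far the sprung pan is pressed straight down, m: 0 unloaded, 0.030 at its lower stop. Leaving 0 takes 0.5 N, then 0.67 N per mm more: about 10.5 N at half travel (0.015). The spring pushes it back up. It does not tilt, wherever it is pressed.
- needle (a joint): dial needle, rad, driven by the pan: 0 unloaded (points left and slightly down, 100 degrees left of the dial's top), 1.745 straight up at the long thick mark at the top of the dial (pan pressed 0.015), 3.49 at the lower stop. It turns clockwise, 0.116 rad per mm of pan travel. The short marks are 20 degrees apart.
- tray: open grey catch tray, 170 x 130 mm, 75 mm high, walls 4 mm, fixed on the worktop beside the scale with its near wall 15 mm under the pan's open end. Origin: centre of its underside; axes as the scale's (its 130 mm width is along y).
- scraper_grip (a point): the scraper block: a wooden handle 100 mm long, 26 mm thick, from 16 to 62 mm above its foot, on a black rubber foot 116 mm long, 30 mm thick, 16 mm high; 0.16 kg. It stands upright on its foot. This point is the middle of the handle, 42 mm above the underside of the foot; x along its length, y across its thickness, z up.
- shell_1_center (a point): half walnut shell lying flat side down on the pan, diameter 26 mm, 12.5 mm high, 12 g; this point is on its axis 6 mm above its flat side.
- shell_2_center (a point): half walnut shell lying flat side down on the pan, diameter 26 mm, 12.5 mm high, 12 g; this point is on its axis 6 mm above its flat side.
- shell_3_center (a point): half walnut shell lying flat side down on the pan, diameter 26 mm, 12.5 mm high, 12 g; this point is on its axis 6 mm above its flat side.
- shell_4_center (a point): half walnut shell lying flat side down on the pan, diameter 26 mm, 12.5 mm high, 12 g; this point is on its axis 6 mm above its flat side.
- dark_mug: dark grey mug with a handle, 84 x 122 x 104 mm high; bystander, loose. Origin: centre of its underside.
- jar: glass jar with a grey metal lid, diameter 70, 88 mm high; bystander, loose. Origin: centre of its underside.
- tin: food tin, diameter 57, 72 mm high; bystander, loose. Origin: centre of its underside.
- spice_jar: small glass spice jar with a green cap, diameter 46, 106 mm high; bystander, loose. Origin: centre of its underside.
- shaker: glass salt shaker with a grey top, diameter 44, 90 mm high; bystander, loose. Origin: centre of its underside.
Not all that is in view belongs to the job. What is shaped like the part that bears scraper_grip but orange is not meant.

How it is judged (in metres and radians):
On the way, in this order (a step that is already met when the one before it is completed fails the run):
1. all four shells swept into the catch tray (z of shell_1_center in the frame of tray between 0 and 0.06 m and x of shell_1_center in the frame of tray between -0.085 and 0.085 m and y of shell_1_center in the frame of tray between -0.065 and 0.065 m and z of shell_2_center in the frame of tray between 0 and 0.06 m and x of shell_2_center in the frame of tray between -0.085 and 0.085 m and y of shell_2_center in the frame of tray between -0.065 and 0.065 m and z of shell_3_center in the frame of tray between 0 and 0.06 m and x of shell_3_center in the frame of tray between -0.085 and 0.085 m and y of shell_3_center in the frame of tray between -0.065 and 0.065 m and z of shell_4_center in the frame of tray between 0 and 0.06 m and x of shell_4_center in the frame of tray between -0.085 and 0.085 m and y of shell_4_center in the frame of tray between -0.065 and 0.065 m), for 0.2 s.
2. the scraper stands upright on the worktop, let go (height (world z) of scraper_grip between 0.038 and 0.046 m and angle between scraper_grip's own z axis and vertical below 0.15 rad and contact force between the fingers and scraper below 0.2 N and contact force between scraper and tray below 0.2 N), for 0.2 s.
At the end, for the whole second after the job is handed in: Program ends holding: fingers press the pan with over 5 N, travel 11 to 19 mm (needle within 27 degrees of the long top mark); all four shells in the tray; the scraper upright (0.15 rad) on the worktop, untouched by fingers, tray and pan (all of step 1 and all of step 2 and value of joint pan between 0.011 and 0.019 m and contact force between the fingers and pan above 5 N and contact force between scraper and pan below 0.2 N); the arm keeps its last pose, push and grip.
It fails at once if the pan is pushed down to its stop (over 28.5 mm) (value of joint pan above 0.0285 m).
It fails at once if a shell is handled with the fingers (over 1.5 N) (contact force between the fingers and shell_1 above 1.5 N or contact force between the fingers and shell_2 above 1.5 N or contact force between the fingers and shell_3 above 1.5 N or contact force between the fingers and shell_4 above 1.5 N).
It fails at once if the mug, shaker, tin or a jar is moved by over 30 mm or tipped over 0.5 rad (distance of any of dark_mug, jar, tin, spice_jar, shaker from where it was at the start of the episode above 0.03 m or angle between any of dark_mug, jar, tin, spice_jar, shaker's own z axis and vertical above 0.5 rad).
It also fails if it takes over 64 s, if anything falls off the work surface, if the arm or the gripper's body presses on something with over 40 N, if the wrist force passes 120 N, or if a joint passes its speed limit or range.

ROBOT

A 6-joint arm with a two-finger parallel gripper is mounted at the origin on a cart in front of the work surface, level with it; the furniture and walls round the work are solid. World frame = base frame: x ahead of the robot, y to its left, z up, the work surface at z = 0. Lengths are in mm, angles in rad, forces in N, time in s.
With the tool pointing down it reaches from about 325 to 775 mm from the base axis. Payload 5.5 kg.
Tool frame: the origin (TCP) lies between the finger pads; the fingertips stand 25 mm ahead of it and the grasp point (between the pads) lies 6 mm ahead of it; z points along the fingers, x is the direction in which the jaws open and shut, and the axes are right-handed (so a half turn about z gives the same grasp; the last joint's range is limited). The gripper opens to 85 mm and grips with 20 to 120 N. Pads are 22 mm wide; open, the fingers measure 114 mm over their backs; the gripper's body (76 mm by 85 mm) begins 54 mm behind the grasp point. The pads swing forward as they close: fully open they stand 13 mm farther back than shut.
Start: joints at [1.089, 0.091, 1.231, -0, 1.82, -0.057], TCP at [247.289, 546.685, 256.275] pointing down, gripper open.
Joint ranges: [-2.87, 2.87], [-0.86, 2.18], [0.17, 2.46], [-1.51, 4.65], [0.06, 2.69], [-2.65, 2.65]. Speed limits (rad/s): [2.57, 2.57, 3.01, 3.14, 3.14, 3.14].

INTERFACE

Orientations are given as a rotation vector (axis times angle).
In Python, from bench import env gives the robot as it stands.
- The arm moves only by the tool servo_tool, never from a script. Its argument "rows" is a list of rows, each a list of 7 numbers: the gripper's target within -1 to 1 (fully open at 1, half-way at 0, shut at -1), then the shift along the tool's x, y, z in cm, then the turn, a rotation vector about the tool's x, y, z in rad. In form: [[hand, dx, dy, dz, wx, wy, wz], ...]. A call has 1 to 20 rows; each row shifts and turns the commanded pose from where the row before left it, along the tool's axes as they then stand; what a row does not reach is not made up. A row lasts 1/12 s, in which the tool goes at most 41.7 mm and 7.16 degrees, less where a joint would pass 70% of its speed; a pose out of reach is approached as far as the arm can. A call is refused whole if a number of a shift passes 4.17 or a number of a turn 0.125, either way. A call with a gripper value outside its range is refused whole. The fingers move at their own pace and stop on an object; "squeeze" is the grip in N (left out, the last holds). Time passes only in rows, so rows that do not move let the fingers close. It gives the time, the measured TCP pose, the force and the opening at its end, in the units of the state.
- env.get_state(): the state, without advancing time (a new reading comes with each control period).
- env.capture(name): name is "side" or "top" or "wrist"; returns a dict with "image" (480x640x3 uint8, red, green, blue), "fx", "fy", "cx", "cy" (pixels), "dist_coeffs" ([k1, k2, p1, p2, k3] as OpenCV has them; the pictures are not rectified), "origin" and "rotation" of the camera in the world. Camera axes: x right, y up, looking along -z (the intrinsics and any distortion apply to the point x, -y, -z); pixel columns grow to the right and rows downward; lengths in mm; the calibration is good to about 2 mm. A picture is of the moment at which its call begins. There is no depth.
- env.sign_off(): hands the job in, once; it reports no verdict.
The state is a dict: "clock": time; "joint_positions": joint angles; "qvel": joint speeds; "joint_torque": joint torques, N m; "eef_pos": TCP position; "orientation": TCP orientation; "contact_force": force on the tool from outside, world axes, zero at the start; "torque": the same for the moment, N m; "width": opening from 0.0 (shut) to 1.0 (fully open).
Only numpy, scipy, OpenCV 4.12 (cv2) and the standard library are available. Lean on these libraries where they do the work, as an engineer would, in place of code of your own. Each camera call takes 0.05 s, during which the arm holds its last target. There are 200 camera calls.

## Working session

There is one attempt and no reset: what is moved stays moved. The work goes in short steps, Python scripts to look and compute and a tool call to move; the robot and the scene stay as the last step left them, time stands still between calls to the robot, and variables do not carry over. Pictures are saved under pics/ and viewed, about 8 in all and at most 12, crops included, and the job is handed in when it is done.

Besides the shell and the picture viewer there is one more tool, called after "Call:" by a JSON object that holds its "name" and its "arguments". servo_tool: Moves the arm, as the interface text tells. Its arguments: {"type":"object","properties":{"rows":{"type":"array"},"squeeze":{"type":"number"}},"required":["rows"]}

```bash
ls; mkdir -p pics
cat > h.py <<'E'
import numpy as np, cv2, pickle
from scipy.spatial.transform import Rotation as R
from bench import env
def cap(n,f):
    c=env.capture(n); cv2.imwrite('pics/%s.png'%f,c['image'][:,:,::-1]); pickle.dump(c,open('pics/%s.pkl'%f,'wb')); return c
def load(f): return pickle.load(open('pics/%s.pkl'%f,'rb'))
def K(c): return np.array([[c['fx'],0,c['cx']],[0,c['fy'],c['cy']],[0,0,1.]])
def ray(c,px,z):
    p=cv2.undistortPoints(np.array([[px]],float),K(c),np.array(c['dist_coeffs'],float))[0,0]
    d=np.array(c['rotation'])@np.array([p[0],-p[1],-1.]); o=np.array(c['origin'])
    return o+d*(z-o[2])/d[2]
def proj(c,P):
    q=(np.atleast_2d(P)-np.array(c['origin']))@np.array(c['rotation']); q=q*[1,-1,-1]
    return cv2.projectPoints(q.reshape(-1,1,3),np.zeros(3),np.zeros(3),K(c),np.array(c['dist_coeffs'],float))[0].reshape(-1,2)
E
python3 - <<'E'
from h import *
for n in('top','side'):
    c=cap(n,n+'0'); print(n,c['origin'],np.round(c['rotation'],3).tolist(),c['fx'],c['dist_coeffs'])
print(env.get_state())
E
```

```text
pics
top [ 201.47778461 -122.71100424 1540.68662009] [0.165, -0.165, -1.54] 464.15767447831536 [-0.05381807  0.          0.          0.          0.        ]
side [-424.75683739 -951.67928056 1469.88821737] [0.695, -0.315, -0.825] 543.9860005024391 [-0.16041496  0.          0.          0.          0.        ]
{'clock': 0.1, 'joint_positions': array([ 1.08935440e+00,  9.18096635e-02,  1.23179683e+00, -4.28913991e-06,
        1.81978879e+00, -5.67033506e-02]), 'qvel': array([ 0.00114206, -0.00248614, -0.00207427,  0.00076662, -0.00143003,
        0.00094255]), 'joint_torque': array([ 2.01981100e-03, -4.60222507e+01, -4.19214535e+01, -1.58971484e-04,
        1.06716881e-02, -1.02219272e-05]), 'eef_pos': array([247.15624208, 546.49828257, 255.23055736]), 'orientation': array([ 2.63901219e+00,  1.70282102e+00, -2.45852477e-03]), 'contact_force': array([ 0.20131752, -0.43455513, -0.19609934]), 'torque': array([ 0.00638919,  0.01978815, -0.01552136]), 'width': 0.9985557057700739}
```

Rotation is a rotation vector; fix in helper.

```bash
sed -i "s/np.array(c\['rotation'\])/R.from_rotvec(c['rotation']).as_matrix()/g" h.py
```

```text
(no output)
```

View pics/top0.png

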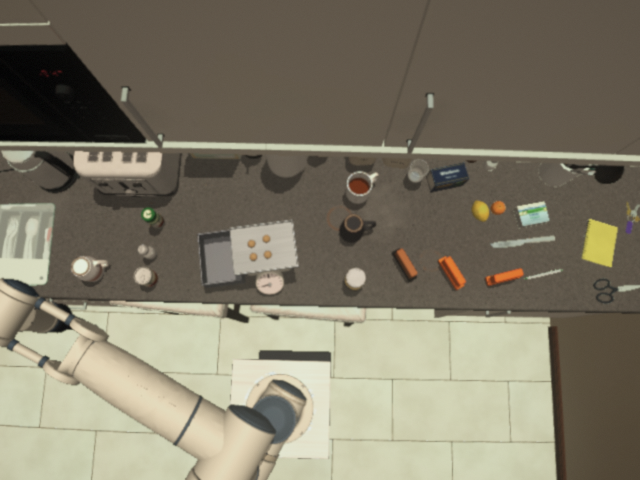

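View pics/side0.png

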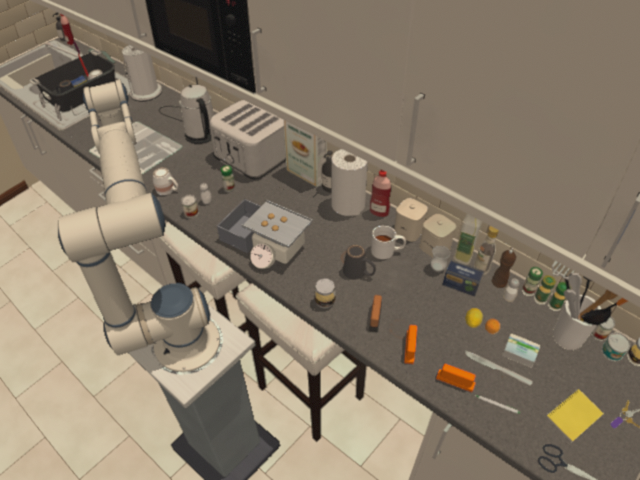

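Run:
```python
from h import *
a=load('top0')['image'][170:310,190:430]; a=cv2.resize(a,None,fx=3.3,fy=3.3,interpolation=cv2.INTER_CUBIC)
for k in range(190,430,20):
    x=int((k-190)*3.3); cv2.line(a,(x,0),(x,6),(255,255,0),1); cv2.putText(a,str(k),(x,16),0,.35,(255,255,0),1)
for k in range(170,310,20):
    y=int((k-170)*3.3); cv2.line(a,(0,y),(6,y),(255,255,0),1); cv2.putText(a,str(k),(8,y+4),0,.35,(255,255,0),1)
cv2.imwrite('pics/topcrop.png',a[:,:,::-1])
c=load('top0')
for n,p,z in [('base',(282,408),0),('shell',(252,243),130),('scr',(404,264),62),('dial',(269,283),55),('tray',(218,258),75),('mug',(353,228),100),('spice',(149,215),106),('shaker',(146,252),90),('jar?',(145,276),80),('jar2',(355,280),80)]: print(n,ray(c,p,z).round())
```

```text
base [-2. -8.  0.]
shell [504.  96. 130.]
scr [ 461. -389.   62.]
dial [390.  45.  55.]
tray [464. 211.  75.]
mug [ 567. -220.  100.]
spice [593. 438. 106.]
shaker [474. 441.  90.]
jar? [398. 441.  80.]
jar2 [ 403. -230.   80.]
```

View pics/topcrop.png

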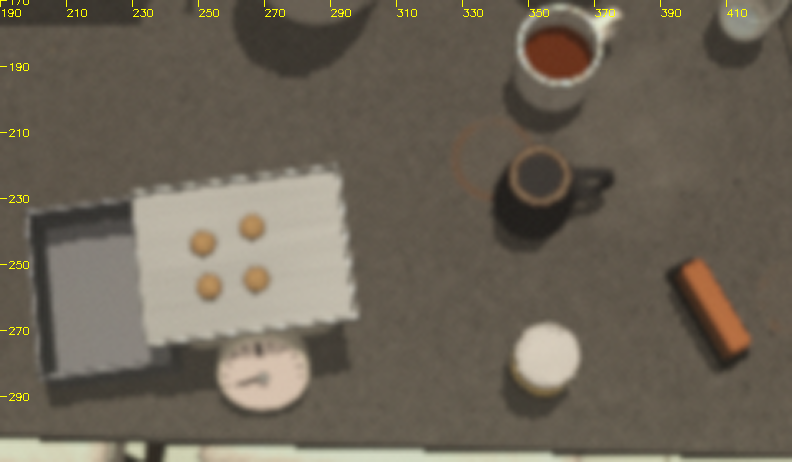

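Run:
```python
from h import *
from scipy.optimize import least_squares
c=load('top0'); u=lambda x,y:(190+x/3.3,170+y/3.3)
for n,p in [('TLopen',(133,192)),('BLopen',(148,345)),('TR',(338,170)),('BR',(357,317))]: print(n,ray(c,u(*p),133).round(1))
px=np.array([u(133,192),u(148,345),u(338,170),u(357,317)])
L=np.array([[75,100,133],[-75,100,133],[75,-100,133],[-75,-100,133.]])
def pts(v):
    r=R.from_euler('z',v[2]).as_matrix(); return L@r.T+[v[0],v[1],0]
s=least_squares(lambda v:(proj(c,pts(v))-px).ravel(),[490,80,0.1]); print('pan',s.x,s.fun.round(1))
v=s.x; r=R.from_euler('z',v[2]).as_matrix()
for p in [(202,243),(251,227),(208,287),(256,279)]:
    w=ray(c,u(*p),133); print('shell',w.round(1),(r.T@(w-[v[0],v[1],0])).round(1))
print('tray ctr',(r@[0,100+15+65-0,0]+[v[0],v[1],0]).round(), [ray(c,u(*p),75).round() for p in [(28,210),(45,378)]])
for p in [(677,262),(701,260),(750,347),(728,360)]: print('scr',ray(c,u(*p),62).round(1))
```

```text
TLopen [549. 166. 133.]
BLopen [403.1 142.5 133. ]
TR [575.3 -27.8 133. ]
BR [434.4 -50.7 133. ]
pan [4.90551720e+02 5.74726882e+01 1.52715084e-01] [-0.5 -0.2 -0.8  0.6  0.7 -1.4  0.6  0.9]
shell [501.1  97.6 133. ] [ 16.6  38.  133. ]
shell [517.7  52.2 133. ] [ 26.   -9.4 133. ]
shell [459.2  89.6 133. ] [-26.1  36.5 133. ]
shell [468.  45. 133.] [-24.2  -8.9 133. ]
tray ctr [463. 235.   0.] [array([542., 281.,  75.]), array([377., 251.,  75.])]
scr [ 508.8 -360.8   62. ]
scr [ 511.4 -384.6   62. ]
scr [ 425.8 -431.6   62. ]
scr [ 412.5 -409.9   62. ]
```

Call:
{"name": "servo_tool", "arguments": {"rows": [[1, 0, 0, 0, 0, 0, 0.124], [1, 0, 0, 0, 0, 0, 0.124], [1, 0, 0, 0, 0, 0, 0.124], [1, 0, 0, 0, 0, 0, 0.124], [1, 0, 0, 0, 0, 0, 0.124], [1, 0, 0, 0, 0, 0, 0.124], [1, 0, 0, 0, 0, 0, 0.124], [1, 0, 0, 0, 0, 0, 0.124], [1, 0, 0, 0, 0, 0, 0.124], [1, 0, 0, 0, 0, 0, 0.124], [1, 0, 0, 0, 0, 0, 0.124], [1, 0, 0, 0, 0, 0, 0.124], [1, 0, 0, 0, 0, 0, 0.124], [1, 0, 0, 0, 0, 0, 0.124], [1, 0, 0, 0, 0, 0, 0.124], [1, 0, 0, 0, 0, 0, 0.124], [1, 0, 0, 0, 0, 0, 0.124], [1, 0, 0, 0, 0, 0, 0.124]]}}

```text
clock: 1.6
eef_pos: [247.2, 546.5, 255.6]
orientation: [2.684, -1.631, 0.0]
contact_force: [0.1, 0.5, 0.7]
width: 0.996
```

Call:
{"name": "servo_tool", "arguments": {"rows": [[1, 3.12, 0.82, 0, 0, 0, 0], [1, 3.12, 0.82, 0, 0, 0, 0], [1, 3.12, 0.82, 0, 0, 0, 0], [1, 3.12, 0.82, 0, 0, 0, 0], [1, 3.12, 0.82, 0, 0, 0, 0], [1, 3.12, 0.82, 0, 0, 0, 0], [1, 3.12, 0.82, 0, 0, 0, 0], [1, 3.12, 0.82, 0, 0, 0, 0], [1, 3.12, 0.82, 0, 0, 0, 0], [1, 3.12, 0.82, 0, 0, 0, 0], [1, 3.12, 0.82, 0, 0, 0, 0], [1, 3.12, 0.82, 0, 0, 0, 0], [1, 3.12, 0.82, 0, 0, 0, 0], [1, 3.12, 0.82, 0, 0, 0, 0], [1, 3.12, 0.82, 0, 0, 0, 0], [1, 3.12, 0.82, 0, 0, 0, 0], [1, 3.12, 0.82, 0, 0, 0, 0], [1, 3.12, 0.82, 0, 0, 0, 0], [1, 3.12, 0.82, 0, 0, 0, 0], [1, 3.12, 0.82, 0, 0, 0, 0]]}}

```text
clock: 3.27
eef_pos: [392.8, -83.5, 256.0]
orientation: [-2.689, 1.624, 0.0]
contact_force: [0.7, 0.3, -0.9]
width: 0.996
```

Call:
{"name": "servo_tool", "arguments": {"rows": [[1, 3.12, 0.82, 0, 0, 0, 0], [1, 3.12, 0.82, 0, 0, 0, 0], [1, 3.12, 0.82, 0, 0, 0, 0], [1, 3.12, 0.82, 0, 0, 0, 0], [1, 3.12, 0.82, 0, 0, 0, 0], [1, 3.12, 0.82, 0, 0, 0, 0], [1, 3.12, 0.82, 0, 0, 0, 0], [1, 3.12, 0.82, 0, 0, 0, 0], [1, 3.12, 0.82, 0, 0, 0, 0], [1, 3.12, 0.82, 0, 0, 0, 0], [1, 0, 0, 0, 0, 0, 0], [1, 0, 0, 0, 0, 0, 0]]}}

```text
clock: 4.27
eef_pos: [465.5, -397.3, 253.8]
orientation: [-2.687, 1.626, 0.006]
contact_force: [0.6, -0.1, 0.4]
width: 1.003
```

Run:
```python
from h import *
c=cap('wrist','w1'); s=env.get_state(); print(s['clock'],s['eef_pos'],R.from_rotvec(s['orientation']).as_matrix().round(3).tolist(),c['origin'])
```

```text
4.3167 [ 465.61318263 -396.22258169  254.94623262] [[0.465, -0.885, -0.002], [-0.885, -0.465, 0.002], [-0.003, 0.001, -1.0]] [ 532.61033755 -362.76997861  371.74546221]
```

View pics/w1.png

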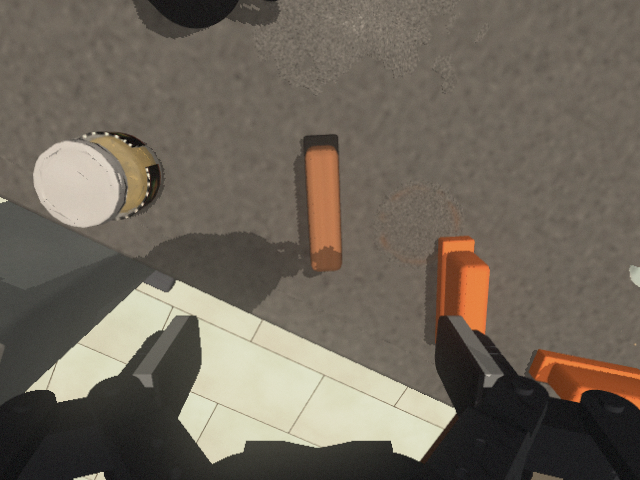

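Run:
```python
from h import *
c=load('w1'); s=env.get_state(); T=R.from_rotvec(s['orientation']).as_matrix()
P=[ray(c,p,62) for p in [(306,149),(338,147),(342,269),(312,270)]]
m=np.mean(P,0); d=(P[0]+P[1]-P[2]-P[3])/2
print(np.round(P,1),m,np.linalg.norm(d),np.degrees(np.arctan2(d[1],d[0])), (T.T@(m-s['eef_pos'])).round(1))
o=[(T.T@(ray(c,p,62)-s['eef_pos'])).round(0) for p in [(440,238),(458,262),(490,268)]]; print(o)
```

```text
[[ 508.5 -364.    62. ]
 [ 520.9 -384.5   62. ]
 [ 437.1 -433.8   62. ]
 [ 424.9 -412.5   62. ]] [ 472.85042295 -398.69416017   62.        ] 96.9952457834281 30.265135761474152 [  6.   -5.4 192.9]
[array([ 98.,  16., 193.]), array([115.,  37., 193.]), array([141.,  42., 193.])]
```

Call:
{"name": "servo_tool", "arguments": {"rows": [[1, 0.6, -0.5, 0, 0, 0, -0.037], [1, 0, 0, 3, 0, 0, 0], [1, 0, 0, 3, 0, 0, 0], [1, 0, 0, 3, 0, 0, 0], [1, 0, 0, 3, 0, 0, 0], [1, 0, 0, 3, 0, 0, 0], [1, 0, 0, 2, 0, 0, 0], [1, 0, 0, 2, 0, 0, 0], [1, 0, 0, 1.3, 0, 0, 0], [1, 0, 0, 0, 0, 0, 0], [-1, 0, 0, 0, 0, 0, 0], [-1, 0, 0, 0, 0, 0, 0], [-1, 0, 0, 0, 0, 0, 0], [-1, 0, 0, 0, 0, 0, 0], [-1, 0, 0, 0, 0, 0, 0], [-1, 0, 0, 0, 0, 0, 0], [-1, 0, 0, 0, 0, 0, 0], [-1, 0, 0, 0, 0, 0, 0], [-1, 0, 0, 0, 0, 0, 0], [-1, 0, 0, 0, 0, 0, 0]], "squeeze": 50}}

```text
clock: 5.98
eef_pos: [473.5, -399.5, 54.6]
orientation: [2.719, -1.573, 0.003]
contact_force: [-1.7, 0.4, 6.6]
width: 0.296
```

Call:
{"name": "servo_tool", "arguments": {"rows": [[-1, 0, 0, -1.5, 0, 0, 0], [-1, 0, 0, -3, 0, 0, 0], [-1, 0, 0, -3.5, 0, 0, 0], [-1, 0, 0, -3.5, 0, 0, 0], [-1, 0, 0, -3.5, 0, 0, 0], [-1, 0, 0, -2, 0, 0, 0.06], [-1, 0, 0, 0, 0, 0, 0.103], [-1, 0, 0, 0, 0, 0, 0.103], [-1, 0, 0, 0, 0, 0, 0.103], [-1, 0, 0, 0, 0, 0, 0]]}}

```text
clock: 6.82
eef_pos: [472.9, -399.1, 222.5]
orientation: [2.381, -2.05, -0.002]
contact_force: [0.6, 0.5, -1.8]
width: 0.293
```

Call:
{"name": "servo_tool", "arguments": {"rows": [[-1, -1.5, -0.3, 0, 0, 0, 0], [-1, -2.8, -0.63, 0, 0, 0, 0], [-1, -2.8, -0.63, 0, 0, 0, 0], [-1, -2.8, -0.63, 0, 0, 0, 0], [-1, -2.8, -0.63, 0, 0, 0, 0], [-1, -2.8, -0.63, 0, 0, 0, 0], [-1, -2.8, -0.63, 0, 0, 0, 0], [-1, -2.8, -0.63, 0, 0, 0, 0], [-1, -2.8, -0.63, 0, 0, 0, 0], [-1, -2.8, -0.63, 0, 0, 0, 0], [-1, -2.8, -0.63, 0, 0, 0, 0], [-1, -2.8, -0.63, 0, 0, 0, 0], [-1, -2.8, -0.63, 0, 0, 0, 0], [-1, -2.1, -0.7, 0, 0, 0, 0], [-1, -1.2, -0.2, 0, 0, 0, 0], [-1, 0, 0, 0, 0, 0, 0], [-1, 0, 0, 0, 0, 0, 0]]}}

```text
clock: 8.23
eef_pos: [501.1, -6.3, 222.9]
orientation: [2.386, -2.042, -0.0]
contact_force: [-0.0, -0.3, -2.1]
width: 0.296
```

Run:
```python
from h import *
c=cap('wrist','w2'); s=env.get_state(); print(s['clock'],s['eef_pos'],s['width'],R.from_rotvec(s['orientation']).as_matrix().round(3).tolist())
```

```text
8.2833 [501.06064954  -6.8900134  222.98615387] 0.2960488369049908 [[0.153, -0.988, -0.001], [-0.988, -0.153, -0.001], [0.001, 0.001, -1.0]]
```

View pics/w2.png

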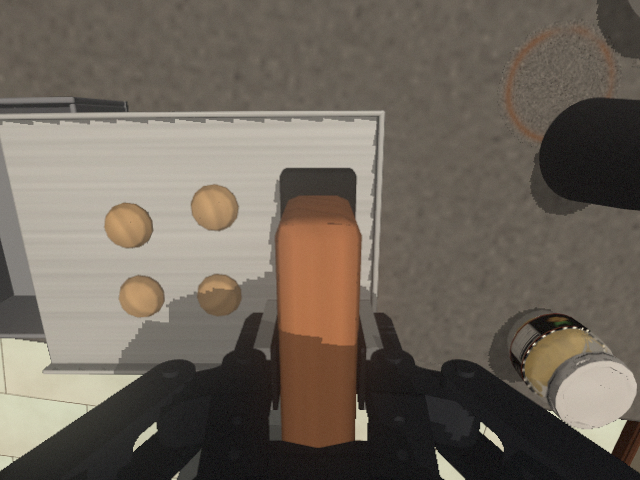

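Run:
```python
from h import *
c=load('w2'); s=env.get_state(); T=R.from_rotvec(s['orientation']).as_matrix()
v=[490.55,57.47,.1527]; r=R.from_euler('z',v[2]).as_matrix()
f=lambda w:(r.T@(w-[v[0],v[1],0])).round(1)
for n,p,z in [('corner++-',(384,112),133),('-yrim',(373,300),133),('+xrim left',(5,117),133),('-+corner',(45,373),133),('footL',(281,171),184),('footR',(355,171),184),('handle mid',(318,222),230),('s',(128,225),133),('s',(215,207),133),('s',(142,297),133),('s',(219,294),133)]:
    w=ray(c,p,z); print(n,w.round(1),'pan',f(w))
print('tcp',f(s['eef_pos']))
```

```text
corner++- [583.8 -26.3 133. ] pan [ 79.4 -97.  133. ]
-yrim [484.2 -40.6 133. ] pan [-21.2 -95.9 133. ]
+xrim left [553.1 158.6 133. ] pan [ 77.2  90.4 133. ]
-+corner [406.  145.2 133. ] pan [-70.3  99.6 133. ]
footL [554.4  16.2 184. ] pan [ 56.9 -50.5 184. ]
footR [558.8 -11.9 184. ] pan [ 56.9 -79.  184. ]
handle mid [548.1   0.8 230. ] pan [ 48.3 -64.7 230. ]
s [506.8  96.6 133. ] pan [ 22.   36.2 133. ]
s [523.7  51.5 133. ] pan [ 31.8 -11.  133. ]
s [465.8  88.  133. ] pan [-19.8  34.  133. ]
s [474.5  45.3 133. ] pan [-17.8  -9.6 133. ]
tcp [  0.6 -65.2 223. ]
```

Call:
{"name": "servo_tool", "arguments": {"rows": [[-1, 0, -0.4, 0, 0, 0, 0], [-1, 0, 0, 1.5, 0, 0, 0], [-1, 0, 0, 1.2, 0, 0, 0], [-1, 0, 0, 0.8, 0, 0, 0], [-1, 0, 0, 0.5, 0, 0, 0], [-1, 0, 0, 0.3, 0, 0, 0], [-1, 0, 0, 0.2, 0, 0, 0], [-1, 0, 0, 0, 0, 0, 0], [-1, 0, 0, 0, 0, 0, 0]]}}

```text
clock: 9.03
eef_pos: [505.3, -5.7, 178.9]
orientation: [-2.384, 2.045, -0.001]
contact_force: [0.3, -0.2, -0.9]
width: 0.295
```

Call:
{"name": "servo_tool", "arguments": {"rows": [[-1, 0, 0, 0.15, 0, 0, 0], [-1, -0.4, 0, 0, 0, 0, 0], [-1, -0.7, 0, 0, 0, 0, 0], [-1, -0.8, 0, 0, 0, 0, 0], [-1, -0.8, 0, 0, 0, 0, 0], [-1, -0.8, 0, 0, 0, 0, 0], [-1, -0.8, 0, 0, 0, 0, 0], [-1, -0.8, 0, 0, 0, 0, 0], [-1, -0.8, 0, 0, 0, 0, 0], [-1, -0.8, 0, 0, 0, 0, 0], [-1, -0.8, 0, 0, 0, 0, 0]]}}

```text
clock: 9.95
eef_pos: [493.6, 69.3, 176.8]
orientation: [2.385, -2.045, 0.0]
contact_force: [0.5, -1.6, 0.7]
width: 0.296
```

Run:
```python
from h import *
c=cap('wrist','w3'); s=env.get_state(); print(s['clock'],s['eef_pos'],s['width'],s['contact_force'])
```

```text
10.0 [493.38606369  70.60888393 176.8079042 ] 0.30102949966460624 [0.06615173 1.64987919 0.21167114]
```

View pics/w3.png

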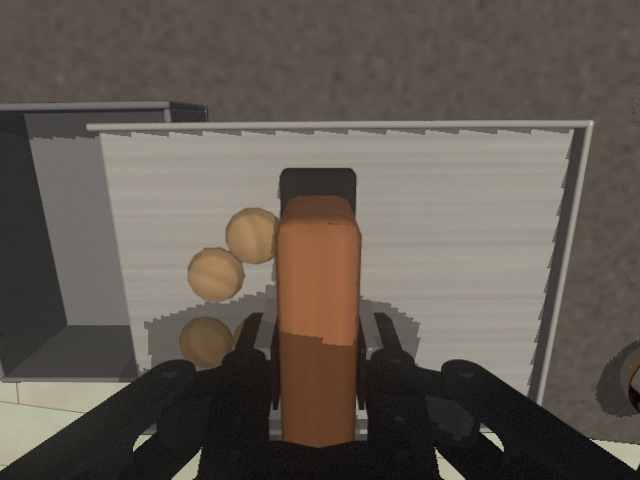

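Call:
{"name": "servo_tool", "arguments": {"rows": [[-1, -0.5, 0, 0, 0, 0, 0], [-1, -0.8, 0, 0, 0, 0, 0], [-1, -0.8, 0, 0, 0, 0, 0], [-1, -0.8, 0, 0, 0, 0, 0], [-1, -0.8, 0, 0, 0, 0, 0], [-1, -0.8, 0, 0, 0, 0, 0], [-1, -0.8, 0, 0, 0, 0, 0], [-1, -0.8, 0, 0, 0, 0, 0], [-1, -0.8, 0, 0, 0, 0, 0], [-1, -0.8, 0, 0, 0, 0, 0], [-1, -0.8, 0, 0, 0, 0, 0], [-1, -0.7, 0, 0, 0, 0, 0], [-1, -0.5, 0, 0, 0, 0, 0], [-1, 0, 0, 0, 0, 0, 0], [-1, 0, 0, 0, 0, 0, 0], [-1, 0, 0, -1, 0, 0, 0], [-1, 0, 0, -3, 0, 0, 0], [-1, 0, 0, -3, 0, 0, 0], [-1, 0, 0, 0, 0, 0, 0]]}}

```text
clock: 11.58
eef_pos: [480.4, 164.4, 254.0]
orientation: [-2.378, 2.041, -0.008]
contact_force: [0.2, 0.5, 0.4]
width: 0.294
```

Run:
```python
from h import *
c=cap('wrist','w4'); s=env.get_state(); print(s['clock'],s['eef_pos'],s['width'],s['contact_force'])
```

```text
11.6333 [480.15211461 164.30652003 251.28646604] 0.28977896447851853 [-0.52221343 -0.01909928 -1.68446232]
```

View pics/w4.png

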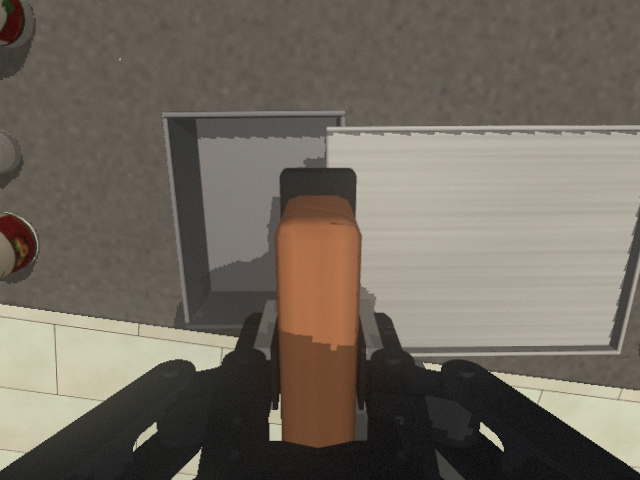

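Call:
{"name": "servo_tool", "arguments": {"rows": [[-1, 1.8, 0.3, 0, 0, 0, 0], [-1, 3.3, 0.54, 0, 0, 0, 0], [-1, 3.3, 0.54, 0, 0, 0, 0], [-1, 3.3, 0.54, 0, 0, 0, 0], [-1, 3.3, 0.54, 0, 0, 0, 0], [-1, 3.3, 0.54, 0, 0, 0, 0], [-1, 3.3, 0.54, 0, 0, 0, 0], [-1, 3.3, 0.54, 0, 0, 0, 0], [-1, 3.3, 0.54, 0, 0, 0, 0], [-1, 3.3, 0.54, 0, 0, 0, 0], [-1, 3.3, 0.54, 0, 0, 0, 0], [-1, 3.3, 0.54, 0, 0, 0, 0], [-1, 3.3, 0.54, 0, 0, 0, 0], [-1, 3.3, 0.54, 0, 0, 0, 0], [-1, 3.3, 0.54, 0, 0, 0, 0], [-1, 3.3, 0.54, 0, 0, 0, 0], [-1, 3.3, 0.54, 0, 0, 0, 0], [-1, 0.9, 0.1, 0, 0, 0, 0], [-1, 0, 0, 0, 0, 0, 0]]}}

```text
clock: 13.22
eef_pos: [472.8, -400.3, 244.3]
orientation: [2.38, -2.05, -0.006]
contact_force: [0.2, -0.3, -1.0]
width: 0.296
```

Run:
```python
from h import *
c=cap('top','t2'); s=env.get_state(); print(s['clock'],s['eef_pos'],s['width'],s['contact_force'])
d=cap('side','s2')
a=cv2.resize(c['image'][205:310,190:310],None,fx=4,fy=4,interpolation=cv2.INTER_CUBIC)
b=cv2.resize(d['image'][180:285,210:300],None,fx=3.5,fy=4,interpolation=cv2.INTER_CUBIC)
cv2.imwrite('pics/c2.png',np.hstack([a,b])[:,:,::-1])
```

```text
13.2667 [ 473.33281754 -398.62395035  244.87532423] 0.2990805871465303 [-0.66256489 -0.55678423 -0.97134382]
```

View pics/c2.png

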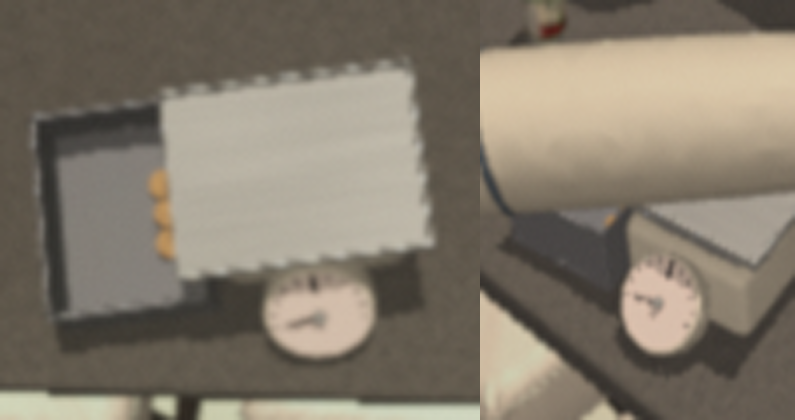

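Call:
{"name": "servo_tool", "arguments": {"rows": [[-1, 0, 0, 2, 0, 0, 0], [-1, 0, 0, 3, 0, 0, 0], [-1, 0, 0, 3, 0, 0, 0], [-1, 0, 0, 3, 0, 0, 0], [-1, 0, 0, 3, 0, 0, 0], [-1, 0, 0, 2, 0, 0, 0], [-1, 0, 0, 1.4, 0, 0, 0], [-1, 0, 0, 0.7, 0, 0, 0], [-1, 0, 0, 0.4, 0, 0, 0], [-1, 0, 0, 0.2, 0, 0, 0], [-1, 0, 0, 0, 0, 0, 0], [-1, 0, 0, 0, 0, 0, 0]]}}

```text
clock: 14.32
eef_pos: [474.8, -398.4, 61.5]
orientation: [2.384, -2.045, 0.004]
contact_force: [0.1, 0.2, -1.6]
width: 0.294
```

Call:
{"name": "servo_tool", "arguments": {"rows": [[-1, 0, 0, 0.3, 0, 0, 0], [-1, 0, 0, 0.2, 0, 0, 0], [-1, 0, 0, 0.1, 0, 0, 0], [-1, 0, 0, 0, 0, 0, 0], [-1, 0, 0, 0, 0, 0, 0]]}}

```text
clock: 14.73
eef_pos: [474.4, -398.2, 54.6]
orientation: [2.384, -2.045, 0.002]
contact_force: [-0.2, 0.6, 2.0]
width: 0.297
```

Call:
{"name": "servo_tool", "arguments": {"rows": [[-1, 0, 0, 0.05, 0, 0, 0], [0.2, 0, 0, 0, 0, 0, 0], [0.2, 0, 0, 0, 0, 0, 0], [0.2, 0, 0, 0, 0, 0, 0], [0.2, 0, 0, 0, 0, 0, 0], [0.2, 0, 0, 0, 0, 0, 0], [0.2, 0, 0, 0, 0, 0, 0], [0.2, 0, 0, -1.5, 0, 0, 0], [0.2, 0, 0, -2.5, 0, 0, 0], [0.2, 0, 0, -3, 0, 0, 0], [0.2, 0, 0, -3, 0, 0, 0], [0.2, 0, 0, -3, 0, 0, 0], [0.2, 0, 0, -3, 0, 0, 0], [-1, 0, 0, -3, 0, 0, 0], [-1, 0, 0, 0, 0, 0, 0]]}}

```text
clock: 15.98
eef_pos: [475.3, -399.0, 251.7]
orientation: [2.384, -2.045, 0.019]
contact_force: [1.3, 0.3, 1.8]
width: 0.327
```

Run:
```python
from h import *
c=cap('wrist','w5'); s=env.get_state(); print(s['clock'],s['eef_pos'],s['width'],s['contact_force'])
```

```text
16.0333 [ 475.04912786 -398.79471475  248.53812838] 0.23857911000426704 [ 0.33170467 -0.02641708 -0.11280567]
```

View pics/w5.png

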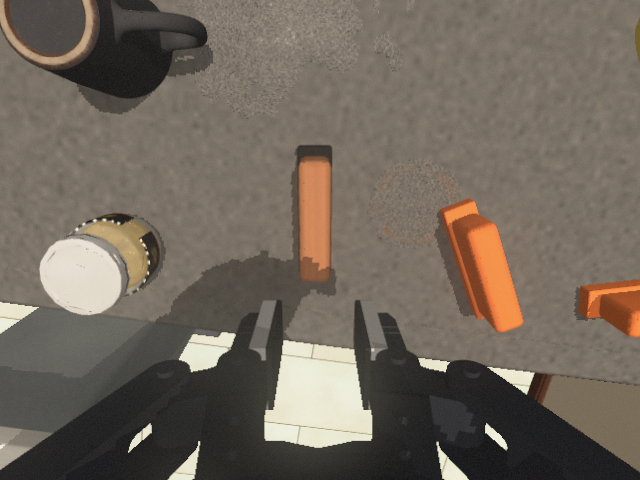

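Call:
{"name": "servo_tool", "arguments": {"rows": [[-1, -3.4, -0.39, -0.26, 0, 0, 0], [-1, -3.4, -0.39, -0.26, 0, 0, 0], [-1, -3.4, -0.39, -0.26, 0, 0, 0], [-1, -3.4, -0.39, -0.26, 0, 0, 0], [-1, -3.4, -0.39, -0.26, 0, 0, 0], [-1, -3.4, -0.39, -0.26, 0, 0, 0], [-1, -3.4, -0.39, -0.26, 0, 0, 0], [-1, -3.4, -0.39, -0.26, 0, 0, 0], [-1, -3.4, -0.39, -0.26, 0, 0, 0], [-1, -3.4, -0.39, -0.26, 0, 0, 0], [-1, -3.4, -0.39, -0.26, 0, 0, 0], [-1, -3.4, -0.39, -0.26, 0, 0, 0], [-1, -3.4, -0.39, -0.26, 0, 0, 0], [-1, -3.4, -0.39, -0.26, 0, 0, 0], [-1, -3.4, -0.39, -0.26, 0, 0, 0], [-1, -3.4, -0.39, -0.26, 0, 0, 0], [-1, -3.4, -0.39, -0.26, 0, 0, 0], [-1, -3.4, -0.39, -0.26, 0, 0, 0], [-1, -3.4, -0.39, -0.26, 0, 0, 0], [-1, 0, 0, 0, 0, 0.123, 0]]}}

```text
clock: 17.7
eef_pos: [448.6, 254.5, 291.9]
orientation: [2.324, -1.991, 0.14]
contact_force: [0.1, -0.5, 0.2]
width: 0.001
```

Call:
{"name": "servo_tool", "arguments": {"rows": [[-1, 0, 0, 0, 0, 0.123, 0], [-1, 0, 0, 0, 0, 0.123, 0], [-1, 0, 0, 0, 0, 0, 0], [-1, 0, 0, 0, 0, 0, 0]]}}

```text
clock: 18.03
eef_pos: [448.4, 253.2, 290.2]
orientation: [2.183, -1.865, 0.403]
contact_force: [0.3, -0.5, 0.4]
width: -0.002
```

Run:
```python
from h import *
c=cap('wrist','w6'); s=env.get_state(); print(s['clock'],s['eef_pos'],s['width'],s['contact_force'],s['joint_positions'])
```

```text
18.0833 [448.77470166 252.33732295 291.27320167] 0.00027566194824404634 [ 0.21846112 -0.57309469  0.33723938] [ 6.40676024e-01  4.38837313e-04  1.29944634e+00 -3.55122216e-01
  1.99695318e+00  1.93421044e+00]
```

View pics/w6.png

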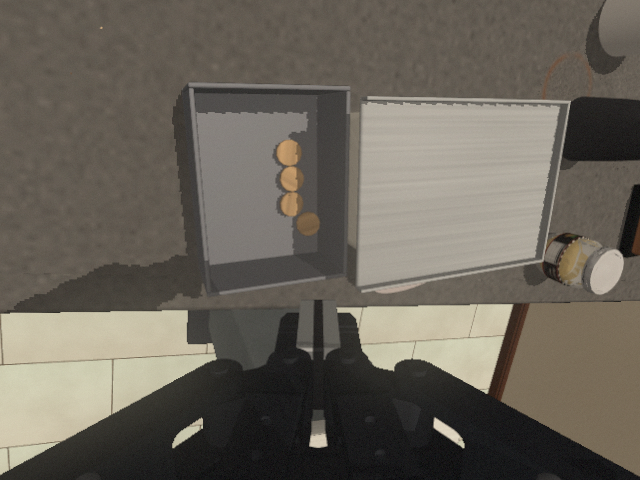

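Call:
{"name": "servo_tool", "arguments": {"rows": [[-1, 0, 0, 0, 0, -0.123, 0], [-1, 0, 0, 0, 0, -0.123, 0], [-1, 0, 0, 0, 0, -0.123, 0], [-1, 2.48, -0.19, 0, 0, 0, 0], [-1, 2.48, -0.19, 0, 0, 0, 0], [-1, 2.48, -0.19, 0, 0, 0, 0], [-1, 2.48, -0.19, 0, 0, 0, 0], [-1, 2.48, -0.19, 0, 0, 0, 0], [-1, 2.48, -0.19, 0, 0, 0, 0], [-1, 2.48, -0.19, 0, 0, 0, 0], [-1, 2.48, -0.19, 0, 0, 0, 0], [-1, 0, 0, 3, 0, 0, 0], [-1, 0, 0, 3, 0, 0, 0], [-1, 0, 0, 3, 0, 0, 0], [-1, 0, 0, 2, 0, 0, 0], [-1, 0, 0, 0, 0, 0, 0], [-1, 0, 0, 0, 0, 0, 0]]}}

```text
clock: 19.5
eef_pos: [493.7, 57.0, 182.7]
orientation: [-2.381, 2.048, 0.002]
contact_force: [-0.3, 0.3, 0.1]
width: -0.004
```

Call:
{"name": "servo_tool", "arguments": {"rows": [[-1, 0, 0, 1, 0, 0, 0], [-1, 0, 0, 1, 0, 0, 0], [-1, 0, 0, 0.8, 0, 0, 0], [-1, 0, 0, 0.4, 0, 0, 0], [-1, 0, 0, 0.4, 0, 0, 0], [-1, 0, 0, 0.4, 0, 0, 0], [-1, 0, 0, 0, 0, 0, 0], [-1, 0, 0, 0, 0, 0, 0]]}}

```text
clock: 20.17
eef_pos: [494.1, 58.1, 143.3]
orientation: [2.385, -2.045, 0.0]
contact_force: [-4.3, -0.3, 5.4]
width: 0.002
```

Call:
{"name": "servo_tool", "arguments": {"rows": [[-1, 0, 0, 0.3, 0, 0, 0], [-1, 0, 0, 0.3, 0, 0, 0], [-1, 0, 0, 0.2, 0, 0, 0], [-1, 0, 0, 0, 0, 0, 0], [-1, 0, 0, 0, 0, 0, 0], [-1, 0, 0, 0, 0, 0, 0]]}}

```text
clock: 20.67
eef_pos: [494.4, 58.1, 136.7]
orientation: [-2.384, 2.045, -0.002]
contact_force: [-6.2, -1.3, 9.8]
width: 0.001
```

Run:
```python
from h import *
F=[];Z=[]
d=cap('side','s3');c=cap('top','t3')
for _ in range(3):
    s=env.get_state(); print(s['clock'],s['eef_pos'],s['contact_force']); env.capture('top')
b=cv2.resize(d['image'][235:275,245:280],None,fx=12,fy=12,interpolation=cv2.INTER_CUBIC)
a=cv2.resize(d['image'][180:345,210:420],None,fx=2,fy=480/165,interpolation=cv2.INTER_CUBIC)
cv2.imwrite('pics/c3.png',np.hstack([b,a[:, :375]])[:,:,::-1])
```

```text
20.7667 [494.33553861  58.13706097 136.63755881] [-4.8674424  -0.61810329  9.66088866]
20.8167 [494.34657484  58.14802446 136.66882857] [-5.61329111 -0.56733513  9.6134648 ]
20.8667 [494.34795195  58.16069149 136.68336149] [-4.45268675 -0.59568935  9.42672679]
```

View pics/c3.png

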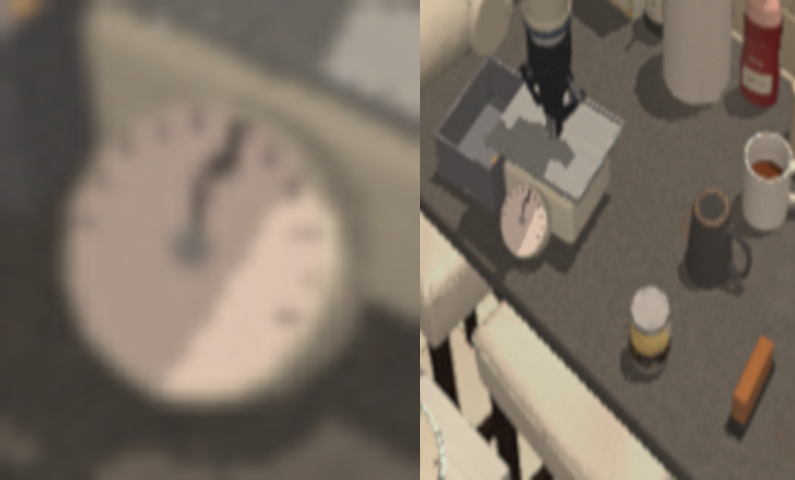

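Call:
{"name": "servo_tool", "arguments": {"rows": [[-1, 0, 0, 0.15, 0, 0, 0], [-1, 0, 0, 0, 0, 0, 0], [-1, 0, 0, 0, 0, 0, 0], [-1, 0, 0, 0, 0, 0, 0], [-1, 0, 0, 0, 0, 0, 0], [-1, 0, 0, 0, 0, 0, 0]]}}

```text
clock: 21.42
eef_pos: [494.4, 58.1, 135.3]
orientation: [-2.384, 2.045, -0.002]
contact_force: [-5.4, -1.0, 10.3]
width: -0.004
```

Run:
```python
from h import *
d=cap('side','s4')
b=cv2.resize(d['image'][235:275,245:280],None,fx=12,fy=12,interpolation=cv2.INTER_CUBIC)
cv2.imwrite('pics/c4.png',b[:,:,::-1])
s=env.get_state(); print(s['clock'],s['eef_pos'],s['contact_force'])
```

```text
21.4667 [494.35479197  58.13931004 135.35991718] [-5.83347416 -0.35228948 10.60397514]
```

View pics/c4.png

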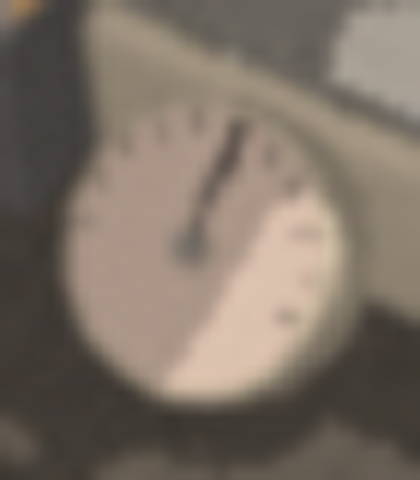

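The needle at (215,185) in the crop lines up with the long mark at (232,135).

```bash
python3 -c "
from bench import env
print(env.sign_off())"
```

```text
the job is handed in; nothing more can be done
None
```

The job is handed in, finished at about 21.5 s of the 64 s. The arm is still holding the pan at half travel.

- **Shells:** I swept all four over the open end in one pass with the scraper. A tilted wrist picture showed all four lying on the tray floor and the pan empty.
- **Scraper:** I set it back on the worktop near where it started, at about (475, -398) mm, and let go. The wrist and side pictures showed it standing upright and clear of everything.
- **Pan:** The closed fingers press it with about 10.5 N. The tip height puts the travel at about 14.7 mm, and the dial picture shows the needle on the long top mark. The pan was never pressed further than that.
- **Bystanders:** I never touched the mug, jars, shaker or tin. I did not measure their positions again at the end.

A steady side force of about 5 N along -x showed while pressing. The pan travel and needle did not seem affected, and I did not look into it. Otherwise the force, height and dial checks agreed, and no check failed.

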